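# Dispense one figure base and nudge it onto the green mat

### The job

Press the red plunger of the green dispenser all the way down once with the fingertips and let it spring back up, so that a single wooden base is pushed out onto the table. Then nudge that base sideways with the fingertips, sliding it along the table without lifting it, until it lies flat and wholly on the round green mat. Leave the other bases in the dispenser and do not disturb the paint jar, the bottle or the model truck.

Things in the scene. Friction and masses are not known exactly. Their poses are not given: they have to be found in the camera images.
- dispenser: fixed dispenser. Origin on the table on the magazine's vertical axis; x points out of the outlet, z up. In its frame: green housing x -83 to -20 mm, y +-25 mm, 60 mm high (4 mm thick feet to y +-38 mm, x -83 to -13 mm); clear-sided magazine x -20 to 23 mm, y +-23 mm, 64 mm high, with four stacked bases; outlet 40 mm wide, 16 mm high at the foot of its front (x = 23 mm), then bare table
- plunger_top (a point): centre of the flat top of the red plunger cap (40 mm in diameter, 10 mm thick), 51.5 mm behind the dispenser's origin (x = -51.5 mm in its frame), 110 mm above the table when up, 75 mm when pressed home; moves with the plunger
- plunger (a joint): how far the plunger is pressed down, m: 0 up, 0.035 fully down (hard stop). Sprung: 2.4 N at the top to 8 N at the bottom, plus some damping; it rises by itself when let go. A slide geared to it moves 1.6 times as far and pushes the lowest base out of the outlet; at full press that base is clear of the magazine
- magazine (a point): point on the table on the axis of the magazine (the dispenser's origin)
- outlet (a point): point on the table 53.5 mm in front of the dispenser's origin, about where the centre of the dispensed base comes to rest after a full press (it may slide some mm farther)
- base1: loose wooden display base, disc 36 mm in diameter, 12 mm thick, about 30 g: the lowest of the stack, the one that is dispensed. Origin at the centre of its underside (on the table; at the start on the axis of the magazine), z up when it lies flat
- base2: loose wooden display base, disc 36 mm in diameter, 12 mm thick, about 30 g: second from below in the magazine, the next to be dispensed; it drops to the bottom after the press. Origin at the centre of its underside (12 mm above the table at the start), z up when it lies flat
- base3: loose wooden display base, disc 36 mm in diameter, 12 mm thick, about 30 g: third from below in the magazine. Origin at the centre of its underside (24 mm up at the start), z up when it lies flat
- base4: loose wooden display base, disc 36 mm in diameter, 12 mm thick, about 30 g: top one in the magazine. Origin at the centre of its underside (36 mm up at the start), z up when it lies flat
- green_mat: flat round green mat, 90 mm in diameter, flush with the table (nothing to catch on), fixed; origin at its centre. It lies to one side of the outlet, left or right, 110 to 150 mm from the dispenser's centre line
- yellow_mat: the same in yellow, on the other side of the outlet; not for this base
- jar: small amber paint jar with brown cap, 36 mm in diameter, 50 mm high, standing on the yellow mat; origin at the centre of its underside. Leave it alone
- bottle: clear bottle with white cap, 34 mm in diameter, 100 mm high; origin at the centre of its underside. Leave it alone
- truck: olive model truck, 42 mm (its x) by 110 mm (its y) by 48 mm high; origin at the centre of its underside. Leave it alone
Mind the look-alikes: they are no part of the job. Leave any yellow look-alike of the base4 alone. Of the things that look like the dispenser, take the one that is farthest from the robot's base at the start.

How it is judged:
On the way, in this order (a step that is already met when the one before it is completed fails the run):
1. the plunger is pressed home by the fingers and the lowest base is out of the magazine, in front of the outlet (value of joint plunger above 0.032 m and contact force between the fingers and dispenser above 1 N and x of base1 in the frame of dispenser above 0.045 m), for 0.05 s.
2. the dispensed base lies flat and wholly on the green mat, the plunger back up (horizontal distance between base1 and green_mat below 0.028 m and height (world z) of base1 below 0.004 m and angle between base1's own z axis and vertical below 0.1 rad and linear speed of base1 below 0.01 m/s and value of joint plunger below 0.004 m), for 0.2 s.
At the end, for the whole second after the job is handed in: The dispensed base lies flat on the table, at rest, wholly on the green mat (its centre within 28 mm of the mat's centre); the plunger is back up (within 4 mm); the other three bases are in the magazine (within 14 mm of its axis); jar, bottle and truck stand within 20 mm of where they were (all of step 2 and horizontal distance between each of base2, base3, base4 and magazine below 0.014 m and distance of each of jar, bottle, truck from where it was at the start of the episode below 0.02 m and angle between each of jar, bottle, truck's own z axis and vertical below 0.3 rad); the robot touches nothing.
It fails at once if the dispensed base is lifted or carried instead of being slid along the table (height (world z) of base1 above 0.012 m).
It fails at once if a second base is pushed out or drawn out of the magazine (plunger worked more than once) (horizontal distance between any of base2, base3, base4 and magazine above 0.014 m).
It fails at once if the paint jar is moved more than 20 mm or tipped (distance of jar from where it was at the start of the episode above 0.02 m or angle between jar's own z axis and vertical above 0.3 rad).
It fails at once if the bottle is moved more than 20 mm or tipped (distance of bottle from where it was at the start of the episode above 0.02 m or angle between bottle's own z axis and vertical above 0.3 rad).
It fails at once if the model truck is moved more than 20 mm or tipped (distance of truck from where it was at the start of the episode above 0.02 m or angle between truck's own z axis and vertical above 0.3 rad).
It also fails if it takes over 48 s, if anything falls off the work surface, if the arm or the gripper's body presses on something with over 40 N, if the wrist force passes 120 N, or if a joint passes its speed limit or range.

### The arm

A 6-joint arm with a two-finger parallel gripper is mounted at the origin on the work surface. World frame = base frame: x ahead of the robot, y to its left, z up, the work surface at z = 0. Lengths are in m, angles in rad, forces in N, time in s.
With the tool pointing down it reaches from about 0.375 to 0.9 m from the base axis. Payload 3.1 kg.
Tool frame: the origin (TCP) lies on the centre line of the jaws, within the pads' length; the fingertips stand 25 mm ahead of it and the grasp point (between the pads) lies 6 mm ahead of it; x points along the fingers, y is the direction in which the jaws open and shut, and the axes are right-handed (so a half turn about x gives the same grasp; the last joint's range is limited). The gripper opens to 87 mm and grips with 3 to 60 N. Pads are 19 mm wide; open, the fingers measure 117 mm over their backs; the gripper's body (75 mm by 190 mm) begins 51 mm behind the grasp point.
Start: joints at [-1.478, 0.527, 1.433, -0, 1.181, -0.178], TCP at [0.168, -0.602, 0.248] pointing down, gripper open.
Joint ranges: [-3.08, 3.08], [-0.75, 2.2], [0.22, 2.44], [-1.43, 4.57], [0, 2.65], [-2.85, 2.85]. Speed limits (rad/s): [2.79, 2.79, 3.14, 3.14, 3.14, 3.14].

### API

Orientations are given as a unit quaternion [x, y, z, w].
In Python, from rig import robot gives the robot as it stands. The module is installed in compiled form; this text tells all that it offers.
- The arm moves only by the tool move_arm, never from a script. Its argument "commands" is a list of rows, each a list of 5 numbers: the gripper's target within -1 to 1 (shut at 1, half-way at 0, fully open at -1), then the shift along the tool's x, y, z in mm, then the turn about the tool's x in degrees. A call has 1 to 8 rows; each row is the pose to reach, as a shift and turn from the pose commanded when the call began, along the tool's axes at that moment; what a row does not reach only later rows make up. A row lasts 1/12 s, in which the tool goes at most 41.7 mm and 7.16 degrees, less where a joint would pass 70% of its speed; a pose out of reach is approached as far as the arm can. A call with a gripper value outside its range is refused whole. The fingers move at their own pace and stop on an object; "newtons" is the grip in N (left out, the last holds). Time passes only in rows, so rows that repeat a pose let the fingers close. It gives the time, the measured TCP pose, the force and the opening at its end, in the units of the state.
- robot.get_obs(): the state, without advancing time (a new reading comes with each control period).
- robot.camera(name): name is "side" or "top" or "wrist"; returns a dict with "image" (420x560x3 uint8, red, green, blue), "fx", "fy", "cx", "cy" (pixels), "xyz" and "rotation" of the camera in the world; the wrist camera has in their place "tool_from_camera" (4x4, takes a point from camera to tool coordinates, whose origin is the TCP and whose axes are the tool frame's). Camera axes: x right, y down, z forward; pixel columns grow to the right and rows downward; lengths in m; the calibration is good to about 2 mm. A picture is of the moment at which its call begins: read the wrist's pose just before it. There is no depth.
- robot.hand_in(): hands the job in, once; it reports no verdict.
Trained networks look in a picture, given as the dict that the camera call returned (one of the last four; its "shot" number tells which), for a name from the list of things; names that differ only in an ending like _2 or _b are one class to them, and where a whole thing is asked for, a point or a joint stands for the part that bears it (a point fixed in the world has none). Each returns a list of dicts, best first, with "p" (0 to 1); they miss things now and then, are a little off and sometimes report something else, mostly with a low value. They report only what shows in the picture. A call takes as long as a camera call. They do not tell look-alikes from the thing itself.
- robot.regions_of(picture, name): "pixels" (420x560 bool, what is visible of it) and "bbox" ([left, top, right, bottom] in pixels, round what is visible of it).
The state is a dict: "time": time; "q": joint angles; "joint_velocities": joint speeds; "joint_torque": joint torques, N m; "position": TCP position; "tool_rot": TCP orientation; "ft_force": force on the tool from outside, world axes, zero at the start; "moment": the same for the moment, N m; "grip_width": finger opening in m.
Only numpy, scipy, OpenCV 4.12 (cv2) and the standard library are available. Lean on these libraries where they do the work, as an engineer would, in place of code of your own. Each camera call takes 0.05 s, during which the arm holds its last target.

## Working session

There is one attempt and no reset: what is moved stays moved. The work goes in short steps, Python scripts to look and compute and a tool call to move; the robot and the scene stay as the last step left them, time stands still between calls to the robot, and variables do not carry over. Pictures are saved under pics/ and viewed, and the job is handed in when it is done.

Besides the shell and the picture viewer there is one more tool, called after ">>>" as name([rows], argument=value, ...), one row to a line, values as JSON. move_arm: Moves the arm, as the interface text tells. Its arguments: {"type":"object","properties":{"commands":{"type":"array","items":{"type":"array","items":{"type":"number"}}},"newtons":{"type":"number"}},"required":["commands"]}

```bash
mkdir -p pics
cat > h.py <<'E'
import numpy as np, cv2, pickle
from rig import robot
def shot(n,f):
    o=robot.get_obs(); p=robot.camera(n); cv2.imwrite('pics/'+f,cv2.cvtColor(p['image'],cv2.COLOR_RGB2BGR)); return o,p
def ray(p,u,v,z=0.):
    R=np.array(p['rotation']);R=R if R.shape==(3,3) else None
    d=R@np.array([(u-p['cx'])/p['fx'],(v-p['cy'])/p['fy'],1.]);c=np.array(p['xyz'])
    return c+d*(z-c[2])/d[2]
def proj(p,X):
    x=np.array(p['rotation']).T@(np.array(X)-np.array(p['xyz']));return p['fx']*x[0]/x[2]+p['cx'],p['fy']*x[1]/x[2]+p['cy']
E
python3 - <<'E'
from h import *
for n in ['top','side']:
    o,p=shot(n,n+'0.png')
    print(n,p['xyz'],np.round(p['rotation'],3).tolist(),p['fx'])
    for t in ['dispenser','plunger_top','green_mat','yellow_mat','base1','jar','bottle','truck']:
        for r in robot.regions_of(p,t):
            ys,xs=np.nonzero(r['pixels']);print(t,round(r['p'],2),r['bbox'],xs.mean().round(1),ys.mean().round(1),len(xs),ray(p,xs.mean(),ys.mean()).round(3))
print(o['position'],o['tool_rot'],o['time'])
E
```

```text
top [0.40344977 0.0068202  1.00747251] [0.716, -0.698, 0.012, -0.016] 501.538598124981Traceback (most recent call last):
  File "<stdin>", line 7, in <module>
  File "h.py", line 7, in ray
    d=R@np.array([(u-p['cx'])/p['fx'],(v-p['cy'])/p['fy'],1.]);c=np.array(p['xyz'])
      ~^~~~~~~~~~~~~~~~~~~~~~~~~~~~~~~~~~~~~~~~~~~~~~~~~~~~~~~
ValueError: matmul: Input operand 0 does not have enough dimensions (has 0, gufunc core with signature (n?,k),(k,m?)->(n?,m?) requires 1)
```

Rotation is a quaternion.

```bash
sed -i "s/R=np.array(p\['rotation'\]).*/R=Rot.from_quat(p['rotation']).as_matrix()/; s/np.array(p\['rotation'\]).T@/Rot.from_quat(p['rotation']).as_matrix().T@/; 1a from scipy.spatial.transform import Rotation as Rot" h.py
python3 - <<'E'
from h import *
for n in ['top','side']:
    o,p=shot(n,n+'0.png')
    print(n,p['xyz'],np.round(p['rotation'],3).tolist(),p['fx'])
    for t in ['dispenser','plunger_top','green_mat','yellow_mat','base1','jar','bottle','truck']:
        for r in robot.regions_of(p,t):
            ys,xs=np.nonzero(r['pixels']);print(t,round(r['p'],2),r['bbox'],xs.mean().round(1),ys.mean().round(1),len(xs),ray(p,xs.mean(),ys.mean()).round(3))
print(o['position'],o['tool_rot'],o['time'])
E
```

```text
top [0.40344977 0.0068202  1.00747251] [0.716, -0.698, 0.012, -0.016] 501.538598124981
dispenser 0.75 [253.9, 174.9, 295.6, 236.8] 273.8 213.0 1310 [0.446 0.005 0.   ]
dispenser 0.68 [373.8, 281.6, 419.3, 346.0] 393.5 317.9 1905 [ 0.243 -0.239  0.   ]
plunger_top 0.74 [265.0, 205.3, 288.8, 225.8] 274.8 213.7 377 [0.444 0.003 0.   ]
plunger_top 0.72 [395.4, 318.0, 417.1, 341.3] 406.1 330.8 399 [ 0.218 -0.265  0.   ]
green_mat 0.96 [298.3, 113.1, 344.6, 153.5] 320.1 131.1 1569 [ 0.614 -0.085  0.   ]
yellow_mat 0.7 [176.4, 158.5, 218.3, 204.6] 198.6 181.2 1306 [0.506 0.158 0.   ]
base1 0.79 [267.5, 250.8, 282.4, 273.7] 275.5 261.4 215 [ 0.349 -0.001  0.   ]
base1 0.49 [257.0, 178.4, 275.6, 200.4] 265.6 189.6 261 [0.492 0.022 0.   ]
jar 0.52 [186.2, 174.6, 207.7, 193.1] 196.7 182.2 336 [0.504 0.162 0.   ]
bottle 0.68 [199.9, 239.3, 222.4, 257.6] 209.4 246.6 287 [0.375 0.132 0.   ]
bottle 0.62 [300.4, 113.7, 343.6, 153.8] 320.5 131.2 1526 [ 0.614 -0.086  0.   ]
truck 0.82 [330.7, 192.6, 389.3, 230.3] 361.4 211.4 1247 [ 0.453 -0.171  0.   ]
side [0.18920524 0.50642442 0.69509218] [-0.211, 
[... 231 characters left out ...]
 158.7, 254.2, 186.9] 234.5 173.0 815 [ 0.612 -0.084  0.   ]
yellow_mat 0.9 [197.3, 252.3, 238.7, 287.2] 217.8 271.1 988 [0.503 0.167 0.   ]
base1 0.66 [316.1, 229.3, 334.9, 242.1] 324.1 234.6 234 [ 0.35  -0.005  0.   ]
jar 0.79 [208.2, 246.4, 232.1, 278.0] 219.0 260.9 456 [0.513 0.146 0.   ]
bottle 0.79 [275.5, 246.0, 292.0, 289.0] 285.1 267.9 555 [0.388 0.103 0.   ]
bottle 0.73 [253.2, 200.3, 265.0, 208.1] 258.3 205.4 93 [ 0.512 -0.018  0.   ]
truck 0.97 [299.2, 147.8, 318.5, 183.8] 310.0 166.1 667 [ 0.46  -0.183  0.   ]
truck 0.61 [216.9, 159.9, 251.9, 187.9] 233.9 173.1 812 [ 0.613 -0.083  0.   ]
[ 0.16782444 -0.60201426  0.24754209] [ 0.70059451  0.09579502 -0.70058177  0.09579051] 0.55
```

View pics/top0.png

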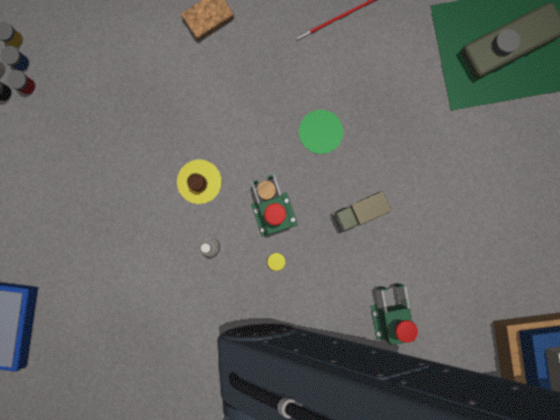

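View pics/side0.png

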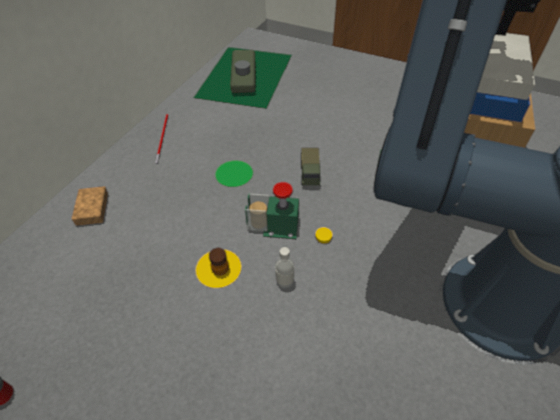

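The target is the farther dispenser: red cap at top-picture (275,214) with the stack at (266,190). The green mat is at (320,131). The other dispenser, at (394,318), is nearer the robot.

Run:
```python
from h import *
o,p=shot('top','top1.png'); im=p['image']
hsv=cv2.cvtColor(im,cv2.COLOR_RGB2HSV)
def blob(m,box):
    k=np.zeros(m.shape,bool);k[box[1]:box[3],box[0]:box[2]]=1;m=m&k
    ys,xs=np.nonzero(m);return (xs.min()+xs.max())/2,(ys.min()+ys.max())/2,xs.mean(),ys.mean(),len(xs)
H,S,V=[hsv[...,i].astype(int) for i in range(3)]
red=((H<8)|(H>172))&(S>180)&(V>90)
b=blob(red,(255,195,300,235));print('cap',b,ray(p,b[2],b[3],.11).round(4))
gr=(H>50)&(H<75)&(S>150)&(V>100)
b=blob(gr,(290,100,355,165));print('mat',b,ray(p,b[2],b[3],0).round(4))
wd=(H>5)&(H<22)&(S>80)&(V>110)
b=blob(wd,(250,170,285,206));print('wood',b,ray(p,b[2],b[3],.048).round(4))
c=cv2.resize(im[100:270,170:400],None,fx=3.4,fy=3.4,interpolation=cv2.INTER_CUBIC);cv2.imwrite('pics/c1.png',c[...,::-1])
o,p2=shot('side','side1.png');im=p2['image']
c=cv2.resize(im[130:300,180:350],None,fx=3.4,fy=3.4,interpolation=cv2.INTER_CUBIC);cv2.imwrite('pics/c2.png',c[...,::-1])
hsv=cv2.cvtColor(im,cv2.COLOR_RGB2HSV);H,S,V=[hsv[...,i].astype(int) for i in range(3)]
gr=(H>50)&(H<75)&(S>150)&(V>100)
b=blob(gr,(205,150,262,195));print('mat side',b,ray(p2,b[2],b[3],0).round(4))
red=((H<8)|(H>172))&(S>180)&(V>90)
b=blob(red,(260,175,305,210));print('cap',b,ray(p2,b[2],b[3],.106).round(4))
```

```text
cap (np.float64(274.5), np.float64(214.0), np.float64(271.30882352941177), np.float64(215.83823529411765), 68) [0.4359 0.0091 0.11  ]Traceback (most recent call last):
  File "<stdin>", line 11, in <module>
  File "<stdin>", line 6, in blob
    return umr_minimum(a, axis, None, out, keepdims, initial, where)
ValueError: zero-size array to reduction operation minimum which has no identity
```

Run:
```python
from h import *
def blob(m,box):
    k=np.zeros(m.shape,bool);k[box[1]:box[3],box[0]:box[2]]=1;m=m&k
    ys,xs=np.nonzero(m);return np.array([(xs.min()+xs.max())/2,(ys.min()+ys.max())/2,xs.mean(),ys.mean(),len(xs)]).round(1) if len(xs) else np.zeros(5)
def masks(im):
    R,G,B=[im[...,i].astype(int) for i in range(3)]
    return (R>2*G)&(R>2*B)&(R>70),(G>1.5*R)&(G>1.5*B)&(G>90),(R>1.2*G)&(G>1.2*B)&(R<2*G)&(R>90)
o,p=shot('top','top1.png'); im=p['image']
print(im[131,320],im[214,275],im[189,266])
r,g,w=masks(im)
b=blob(r,(255,195,300,235));print('cap',b,ray(p,b[0],b[1],.11).round(4))
b=blob(g,(290,100,355,165));print('mat',b,ray(p,b[2],b[3],0).round(4))
b=blob(w,(250,170,285,206));print('wood',b,ray(p,b[0],b[1],.048).round(4))
c=cv2.resize(im[100:270,170:400],None,fx=3.4,fy=3.4,interpolation=cv2.INTER_CUBIC);cv2.imwrite('pics/c1.png',c[...,::-1])
o,p2=shot('side','side1.png');im=p2['image']
c=cv2.resize(im[130:300,180:350],None,fx=3.4,fy=3.4,interpolation=cv2.INTER_CUBIC);cv2.imwrite('pics/c2.png',c[...,::-1])
r,g,w=masks(im)
b=blob(g,(205,150,262,195));print('mat side',b,ray(p2,b[2],b[3],0).round(4))
b=blob(r,(260,175,305,210));print('cap',b,ray(p2,b[0],b[1],.105).round(4))
```

```text
[ 78 161  93] [197  69  65] [186 147 107]
cap [274.5 214.  274.5 213.9 364. ] [0.4393 0.0035 0.11  ]
mat [ 320.5  131.   320.4  131.2 1480. ] [ 0.6136 -0.0854  0.    ]
wood [269.5 193.  266.6 190.4 282. ] [0.4818 0.0139 0.048 ]
mat side [234.  173.5 233.7 173.3 765. ] [ 0.6134 -0.0822  0.    ]
cap [282.5 190.  282.3 189.7 253. ] [0.4399 0.006  0.105 ]
```

View pics/c1.png

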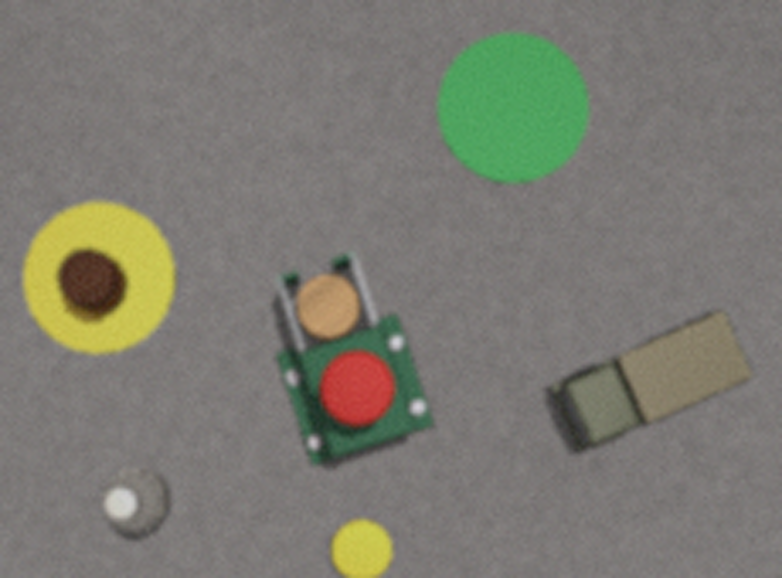

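View pics/c2.png

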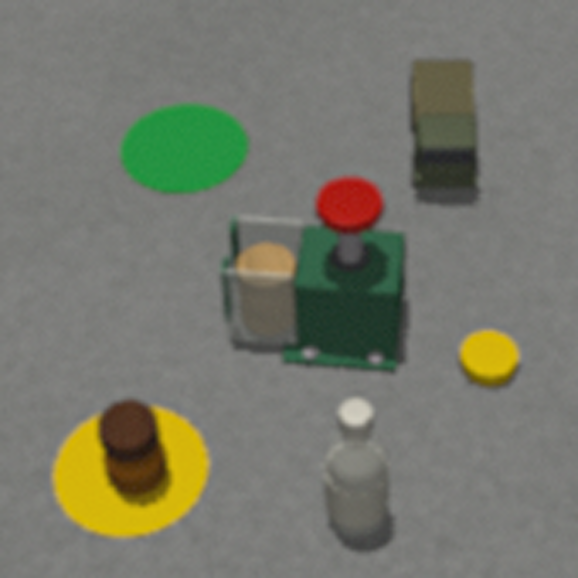

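The green mat is to the right of the outlet, at about (0.613, -0.084). The dispenser axis is turned about 18°. I'll work out the geometry and the first move.

```bash
cat >> h.py <<'E'
def plan(xyz,ydir=None):
    o=robot.get_obs();R=Rot.from_quat(o['tool_rot']).as_matrix()
    s=R.T@(np.array(xyz)-np.array(o['position']))*1000
    a=None
    if ydir is not None:
        d=R.T@np.array([ydir[0],ydir[1],0]); a=np.degrees(np.arctan2(d[2],d[1]))
    print('pos',np.round(o['position'],4),'y',R[:,1].round(3),'x',R[:,0].round(3),'shift',s.round(1),'turn',a,'or',None if a is None else (a+360)%360-180,'q6',o['q'][5],'t',o['time'],'F',np.round(o['ft_force'],1))
E
python3 - <<'E'
from h import *
o,p=shot('top','top2.png')
w=ray(p,266.5,190.2,.048);c=np.array([.4395,.0045]);print('wood',w)
u=(w[:2]-c)/np.linalg.norm(w[:2]-c);print('len',np.linalg.norm(w[:2]-c),'ang',np.degrees(np.arctan2(u[1],u[0])))
O=c+.0515*u; out=c+.105*u; m=np.array([.6135,-.084]);d=m-out
print(O,out,'push',d,np.linalg.norm(d)); d/=np.linalg.norm(d)
n=np.array([-u[1],u[0]]);print('mat in frame',(m-O)@u,(m-O)@n)
for h in (-25,-13):
  for s in (-1,1): # foot corners at z 0..4
    print(h,s,proj(p,[*(O+u*(-.083 if h==-25 else -.013)+n*s*.038),.004]))
for s in (-1,1): print('magfront',proj(p,[*(O+u*.023+n*s*.023),.064]))
plan([c[0],c[1],.2],d)
E
```

```text
wood [0.4870762 0.0197717 0.048    ]
len 0.04996718440126313 ang 17.79635120806564
[0.48853567 0.02024019] [0.53947563 0.03659164] push [ 0.07402437 -0.12059164] 0.14149894360459764
mat in frame 0.0871252331370615 -0.13744560646923337
-25 -1 (np.float64(296.4076674200949), np.float64(225.77855472834577))
-25 1 (np.float64(259.93242811073833), np.float64(236.45509513732887))
-13 -1 (np.float64(286.5367532292351), np.float64(192.27369500651588))
-13 1 (np.float64(250.15516492351227), np.float64(202.90644173908242))
magfront (np.float64(274.4510079207341), np.float64(173.6116060796479))
magfront (np.float64(251.0671945262821), np.float64(180.43925189279202))
pos [ 0.1678 -0.602   0.2475] y [ 0.268 -0.963  0.   ] x [ 0. -0. -1.] shift [  47.5 -511.3 -424.5] turn -15.96934553481512 or 164.03065446518485 q6 -0.17850050023537312 t 1.2 F [-0.5  0.5  0.9]
```

>>> move_arm([
  [1, 0, -511, -424, -16],
  [1, 0, -511, -424, -16],
  [1, 0, -511, -424, -16],
  [1, 0, -511, -424, -16],
  [1, 0, -511, -424, -16],
  [1, 0, -511, -424, -16],
  [1, 0, -511, -424, -16],
  [1, 0, -511, -424, -16],
], newtons=20)

```text
time: 1.87
position: [0.3044, -0.2961, 0.2478]
tool_rot: [0.681, 0.192, -0.68, 0.192]
ft_force: [0.6, 1.1, -0.7]
grip_width: 0.0413
```

Run:
```python
from h import *
plan([.4395,.0045,.2],[.523,-.852])
```

```text
pos [ 0.3044 -0.2961  0.2478] y [ 0.523 -0.852  0.001] x [ 0.001 -0.001 -1.   ] shift [  47.7 -185.6 -272.3] turn -0.021012620381970933 or 179.97898737961805 q6 -0.015627724573594914 t 1.8667 F [ 0.6  1.1 -0.7]
```

>>> move_arm([
  [1, 0, -185, -272, 0],
  [1, 0, -185, -272, 0],
  [1, 0, -185, -272, 0],
  [1, 0, -185, -272, 0],
  [1, 0, -185, -272, 0],
  [1, 0, -185, -272, 0],
  [1, 0, -185, -272, 0],
  [1, 0, -185, -272, 0],
])

```text
time: 2.53
position: [0.4396, 0.0047, 0.2479]
tool_rot: [0.681, 0.192, -0.68, 0.193]
ft_force: [0.5, -1.1, 0.3]
grip_width: 0.0007
```

>>> move_arm([
  [1, 20, 0, 0, 0],
  [1, 40, 0, 0, 0],
  [1, 40, 0, 0, 0],
])

```text
time: 2.78
position: [0.437, 0.0038, 0.2053]
tool_rot: [-0.678, -0.194, 0.682, -0.192]
ft_force: [-0.8, -0.4, -0.3]
grip_width: 0.0008
```

Run:
```python
from h import *
plan([.4395,.0045,.145],[.523,-.852])
o,p=shot('side','s3.png')
c=cv2.resize(p['image'][90:300,150:400],None,fx=2.8,fy=2.8,interpolation=cv2.INTER_CUBIC);cv2.imwrite('pics/c3.png',c[...,::-1])
o,p=shot('wrist','w3.png')
```

```text
pos [0.437  0.0038 0.2053] y [ 0.526 -0.851 -0.004] x [-0.006  0.001 -1.   ] shift [60.3  0.9 -2.7] turn 0.17831980757959864 or -179.8216801924204 q6 0.7691664121384887 t 2.7833 F [-0.8 -0.4 -0.3]
```

View pics/c3.png

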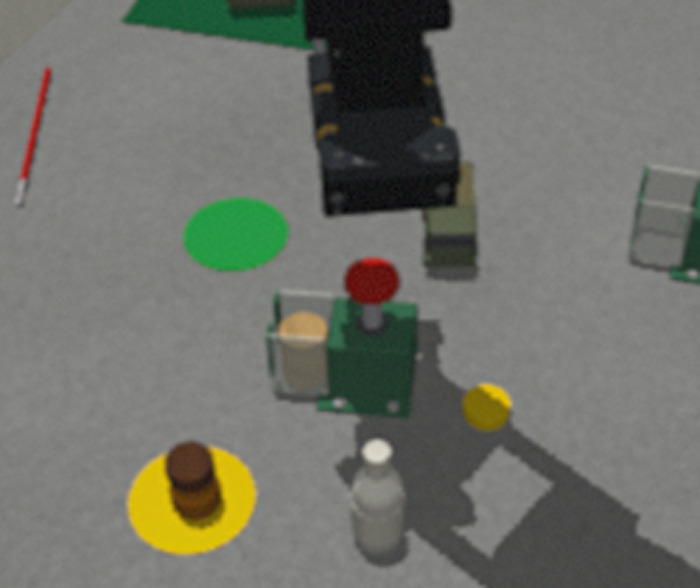

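View pics/w3.png

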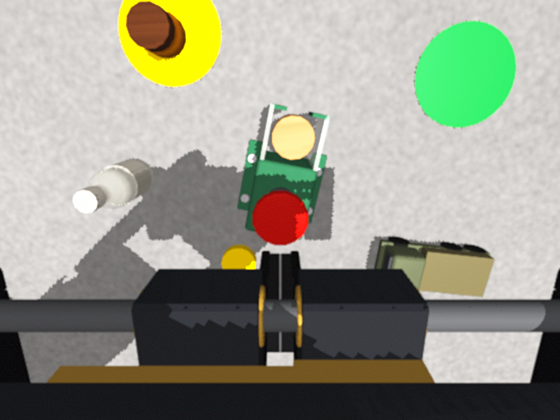

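The wrist picture shows the cap at (280,217), the stack at (293,137) and the green mat at (465,74). I'll check the cap, axis and mat from this view, using the camera transform.

```bash
cat >> h.py <<'E'
def wray(o,p,u,v,z):
    T=np.array(p['tool_from_camera']);R=Rot.from_quat(o['tool_rot']).as_matrix()
    d=R@T[:3,:3]@np.array([(u-p['cx'])/p['fx'],(v-p['cy'])/p['fy'],1.]);c=np.array(o['position'])+R@T[:3,3]
    return (c+d*(z-c[2])/d[2]).round(4)
E
python3 - <<'E'
from h import *
o,p=shot('wrist','w4.png');o=robot.get_obs()
print(wray(o,p,280,217,.11),wray(o,p,293,137,.048),wray(o,p,465,74,0))
plan([.4395,.0045,.145],[.523,-.852])
E
```

```text
[0.4429 0.0048 0.11  ] [0.4906 0.0215 0.048 ] [ 0.6176 -0.0857  0.    ]
pos [0.4391 0.0019 0.208 ] y [ 0.523 -0.852  0.   ] x [ 0. -0. -1.] shift [63.  -2.  -1.6] turn 0.0012172103241658487 or -179.99878278967583 q6 0.7691352615136228 t 2.9333 F [-0.2  0.3 -0.1]
```

>>> move_arm([
  [1, 35, -1, -3, 0],
  [1, 60, -1, -3, 0],
  [1, 66, -1, -3, 0],
  [1, 66, -1, -3, 0],
])

```text
time: 3.27
position: [0.4404, 0.0042, 0.1411]
tool_rot: [-0.68, -0.192, 0.681, -0.191]
ft_force: [-0.2, 0.7, 1.1]
grip_width: 0.0004
```

>>> move_arm([
  [1, 7, 0, 0, 0],
  [1, 14, 0, 0, 0],
  [1, 21, 0, 0, 0],
  [1, 28, 0, 0, 0],
  [1, 34, 0, 0, 0],
  [1, 39, 0, 0, 0],
  [1, 42, 0, 0, 0],
  [1, 42, 0, 0, 0],
])

```text
time: 3.93
position: [0.4425, 0.0039, 0.1006]
tool_rot: [0.682, 0.192, -0.679, 0.193]
ft_force: [-0.8, -2.5, 7.2]
grip_width: 0.0006
```

Run:
```python
from h import *
plan([.441,.0045,.100])
o,p=shot('side','s5.png')
c=cv2.resize(p['image'][90:300,150:400],None,fx=2.8,fy=2.8,interpolation=cv2.INTER_CUBIC);cv2.imwrite('pics/c5.png',c[...,::-1])
```

```text
pos [0.4425 0.0039 0.1006] y [ 0.524 -0.852  0.003] x [ 0.004 -0.001 -1.   ] shift [ 0.6 -1.3  1. ] turn None or None q6 0.7758221429102203 t 3.9333 F [-0.8 -2.5  7.2]
```

View pics/c5.png

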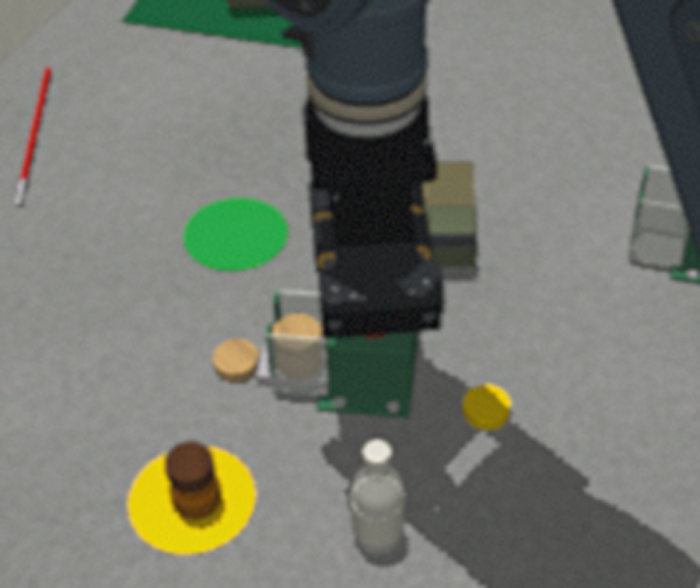

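The base is out, at crop (236,360). The force is only 7.2 N, so I'll press slightly further to be sure the plunger is on its stop.

>>> move_arm([
  [1, 3, 0, 0, 0],
  [1, 4, 0, 0, 0],
  [1, 4, 0, 0, 0],
])

```text
time: 4.23
position: [0.4426, 0.0039, 0.0999]
tool_rot: [0.682, 0.191, -0.678, 0.194]
ft_force: [-6.1, -0.9, 39.9]
grip_width: 0.0
```

That's the hard stop, with the force rising to 40 N and the tip at 75 mm. Releasing straight up.

>>> move_arm([
  [1, -10, 0, 0, 0],
  [1, -20, 0, 0, 0],
  [1, -32, 0, 0, 0],
  [1, -46, 0, 0, 0],
  [1, -70, 0, 0, 0],
  [1, -100, 0, 0, 0],
  [1, -100, 0, 0, 0],
])

```text
time: 4.82
position: [0.4443, 0.0039, 0.2003]
tool_rot: [0.684, 0.19, -0.677, 0.194]
ft_force: [1.2, 0.2, 0.4]
grip_width: 0.0006
```

Run:
```python
from h import *
o,p=shot('side','s6.png')
c=cv2.resize(p['image'][90:300,150:400],None,fx=2.8,fy=2.8,interpolation=cv2.INTER_CUBIC);cv2.imwrite('pics/c6.png',c[...,::-1])
for r in robot.regions_of(p,'base1'):
    ys,xs=np.nonzero(r['pixels']);print(r['p'],r['bbox'],ray(p,xs.mean(),ys.mean(),.009).round(4))
o,p=shot('wrist','w6.png');o=robot.get_obs()
for r in robot.regions_of(p,'base1')+robot.regions_of(p,'green_mat'):
    ys,xs=np.nonzero(r['pixels']);print(r['p'],r['bbox'],wray(o,p,xs.mean(),ys.mean(),.011),wray(o,p,xs.mean(),ys.mean(),0))
o,p=shot('top','t6.png')
for r in robot.regions_of(p,'base1')+robot.regions_of(p,'green_mat'):
    ys,xs=np.nonzero(r['pixels']);print(r['p'],r['bbox'],ray(p,xs.mean(),ys.mean(),.012).round(4))
plan([.56,.02,.2])
```

```text
0.75 [228.0, 210.2, 241.2, 227.4] [0.538  0.0429 0.009 ]
0.67 [317.5, 230.6, 334.8, 242.3] [0.3483 0.0022 0.009 ]
0.39 [251.4, 203.7, 262.6, 208.2] [ 0.5069 -0.0072  0.009 ]
0.83 [278.8, 56.6, 324.1, 102.5] [0.5368 0.0423 0.011 ] [0.5378 0.0422 0.    ]
0.71 [271.8, 117.5, 314.8, 162.0] [0.4885 0.0227 0.011 ] [0.4878 0.0219 0.    ]
0.58 [222.2, 256.1, 256.6, 269.7] [0.3583 0.0055 0.011 ] [0.3532 0.0041 0.    ]
0.89 [415.9, 26.5, 517.0, 136.1] [ 0.6087 -0.0775  0.011 ] [ 0.6121 -0.0818  0.    ]
0.7 [300.4, 112.6, 346.1, 155.6] [ 0.6111 -0.0845  0.012 ]
0.48 [266.5, 252.5, 286.4, 275.0] [ 0.3496 -0.0022  0.012 ]
0.82 [298.7, 111.8, 344.5, 154.6] [ 0.611  -0.0843  0.012 ]
pos [0.4403 0.0048 0.1946] y [ 0.524 -0.852 -0.002] x [-0.002  0.001 -1.   ] shift [  -5.6   49.7 -109.9] turn None or None q6 0.7758685386411363 t 5.2167 F [0.3 0.3 0.4]
```

View pics/c6.png

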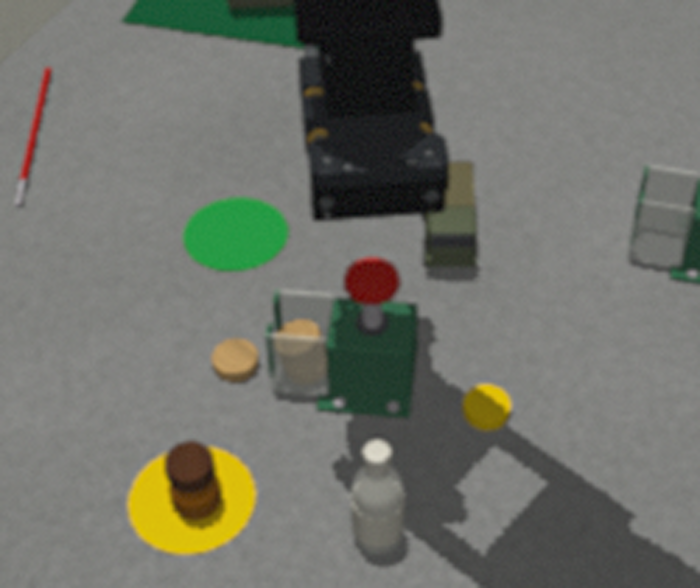

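View pics/w6.png

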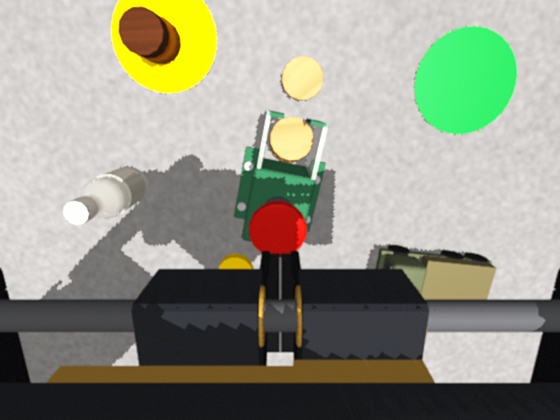

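Base1 lies flat at about (0.538, 0.042). The plunger is back up and three bases remain in the magazine. Next I straddle base1 with the open fingers (87 mm gap, 36 mm disc) and push with the rear pad's flat face along the tool's y, which points at the mat.

>>> move_arm([
  [-1, 0, 31, -103, 0],
  [-1, 0, 31, -103, 0],
  [-1, 0, 31, -103, 0],
  [-1, 0, 31, -103, 0],
  [-1, 0, 31, -103, 0],
  [-1, 0, 31, -103, 0],
  [-1, 0, 31, -103, 0],
  [-1, 0, 31, -103, 0],
])

```text
time: 5.88
position: [0.5434, 0.032, 0.1952]
tool_rot: [-0.68, -0.192, 0.681, -0.192]
ft_force: [0.2, 0.3, 0.7]
grip_width: 0.0459
```

Run:
```python
from h import *
o,p=shot('wrist','w7.png');o=robot.get_obs()
for r in robot.regions_of(p,'base1')+robot.regions_of(p,'green_mat'):
    ys,xs=np.nonzero(r['pixels']);print(r['p'],r['bbox'],wray(o,p,xs.mean(),ys.mean(),.011),wray(o,p,xs.mean(),ys.mean(),0))
plan([.544,.032,.030],[.513,-.858]);print(o['grip_width'])
```

```text
0.95 [251.3, 174.0, 288.7, 211.3] [0.54   0.0418 0.011 ] [0.5375 0.0407 0.    ]
0.83 [241.1, 235.1, 278.5, 272.0] [0.4812 0.0197 0.011 ] [0.4767 0.0178 0.    ]
0.67 [201.8, 356.1, 216.0, 365.6] [3.444e-01 3.000e-04 1.100e-02] [ 0.3353 -0.0022  0.    ]
0.56 [255.2, 230.6, 271.3, 236.3] [0.5013 0.0296 0.011 ] [0.4975 0.028  0.    ]
0.73 [372.9, 147.6, 467.0, 237.2] [ 0.6141 -0.0782  0.011 ] [ 0.6142 -0.0834  0.    ]
pos [0.5443 0.032  0.1957] y [ 0.523 -0.852 -0.   ] x [-0.  0. -1.] shift [ 1.657e+02 -1.000e-01  2.000e-01] turn 0.6686466080176241 or -179.33135339198236 q6 0.8739362089539742 t 6.0333 F [-0.3  0.  -0.5]
0.04987851562789805
```

View pics/w7.png

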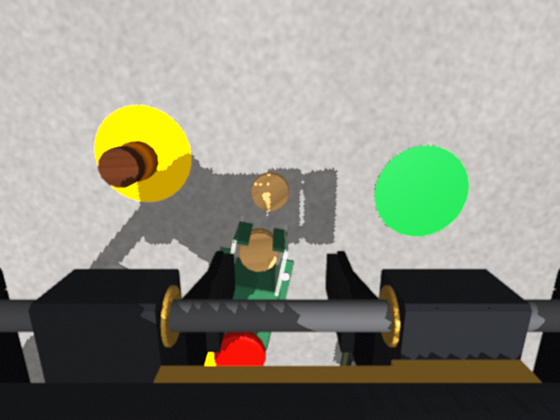

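>>> move_arm([
  [-1, 30, 0, 0, 0.6],
  [-1, 60, 0, 0, 0.6],
  [-1, 60, 0, 0, 0.6],
  [-1, 60, 0, 0, 0.6],
  [-1, 60, 0, 0, 0.6],
  [-1, 60, 0, 0, 0.6],
  [-1, 60, 0, 0, 0.6],
  [-1, 60, 0, 0, 0.6],
])

```text
time: 6.7
position: [0.5457, 0.0321, 0.1369]
tool_rot: [0.682, 0.188, -0.681, 0.189]
ft_force: [-0.3, -1.2, 0.0]
grip_width: 0.0868
```

Run:
```python
from h import *
o,p=shot('wrist','w8.png')
o,p=shot('side','s8.png')
c=cv2.resize(p['image'][90:300,150:400],None,fx=2.8,fy=2.8,interpolation=cv2.INTER_CUBIC);cv2.imwrite('pics/c8.png',c[...,::-1])
plan([.544,.032,.030],[.513,-.858]);print(o['grip_width'])
```

```text
pos [0.5453 0.0322 0.1364] y [ 0.515 -0.857  0.001] x [ 0.002 -0.    -1.   ] shift [106.4  -0.6   1.3] turn 0.10095036870403336 or -179.89904963129595 q6 0.8844629724037372 t 6.8 F [ 0.5  0.3 -0.3]
0.08672959627180746
```

View pics/w8.png

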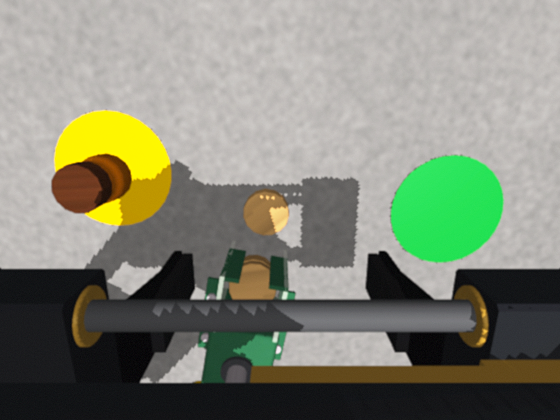

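View pics/c8.png

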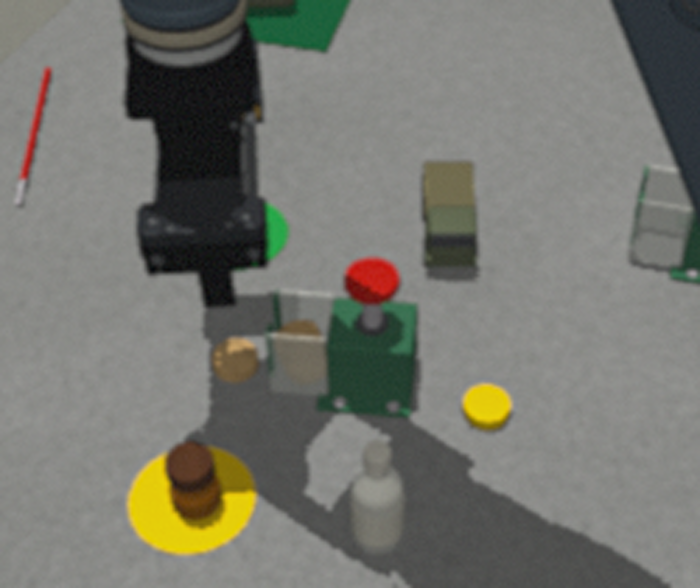

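>>> move_arm([
  [-1, 30, 0, 0, 0],
  [-1, 55, 0, 0, 0],
  [-1, 75, 0, 0, 0],
  [-1, 90, 0, 0, 0],
  [-1, 98, 0, 0, 0],
  [-1, 104, 0, 0, 0],
  [-1, 104, 0, 0, 0],
])

```text
time: 7.38
position: [0.5446, 0.0322, 0.0309]
tool_rot: [-0.681, -0.189, 0.682, -0.189]
ft_force: [0.3, 0.2, 0.4]
grip_width: 0.0867
```

Run:
```python
from h import *
o,p=shot('side','s9.png')
c=cv2.resize(p['image'][90:300,150:400],None,fx=2.8,fy=2.8,interpolation=cv2.INTER_CUBIC);cv2.imwrite('pics/c9.png',c[...,::-1])
plan([.613+.0255*.513,-.0835-.0255*.858,.030],[.513,-.858]);print(o['grip_width'])
```

```text
pos [0.545  0.0322 0.0316] y [ 0.515 -0.857 -0.   ] x [ 0.  0. -1.] shift [  1.6 159.7   1.3] turn 0.09895078706082736 or -179.9010492129392 q6 0.884443289835206 t 7.4333 F [-0.3  0.3  0.5]
0.08665560670235253
```

View pics/c9.png

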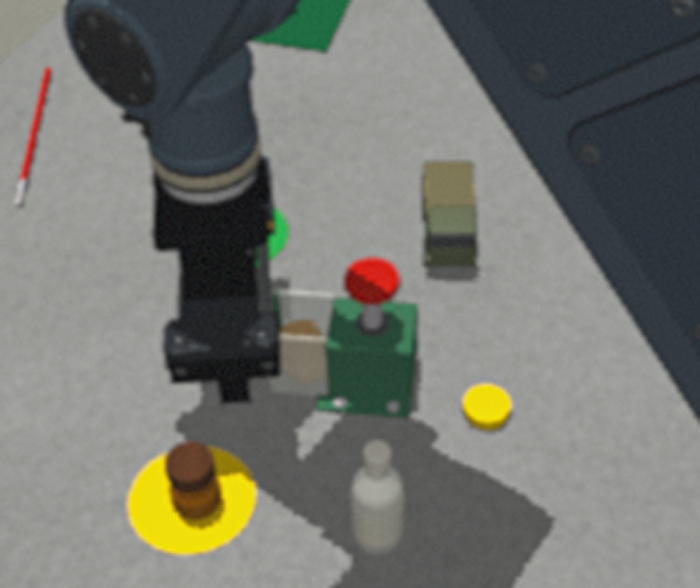

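Fingers straddle the base, no contact. Pushing along tool y.

>>> move_arm([
  [-1, 0, 7, 0, 0],
  [-1, 0, 14, 0, 0],
  [-1, 0, 23, 0, 0],
  [-1, 0, 33, 0, 0],
  [-1, 0, 43, 0, 0],
  [-1, 0, 53, 0, 0],
  [-1, 0, 63, 0, 0],
  [-1, 0, 70, 0, 0],
])

```text
time: 8.1
position: [0.582, -0.0294, 0.0317]
tool_rot: [0.682, 0.188, -0.681, 0.189]
ft_force: [0.6, -0.4, 0.3]
grip_width: 0.0869
```

Run:
```python
from h import *
o,p=shot('wrist','w10.png')
plan([.613+.0255*.513,-.0835-.0255*.858,.030],[.513,-.858])
```

```text
pos [ 0.5829 -0.0303  0.0317] y [ 0.513 -0.858  0.002] x [ 0.003 -0.001 -1.   ] shift [ 1.9 86.6  1.5] turn 0.010772106672762833 or -179.9892278933272 q6 0.7891575765788431 t 8.15 F [ 1.1 -0.2  0.2]
```

View pics/w10.png

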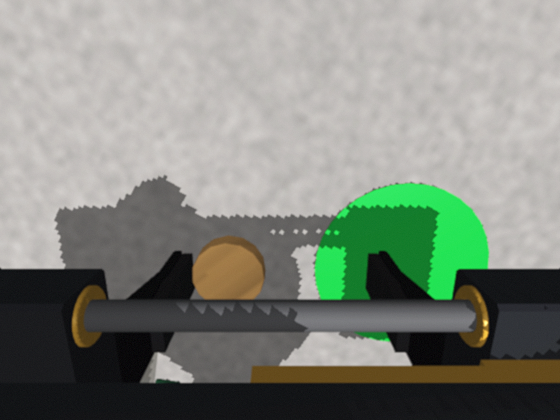

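The base, at (228,270), is riding against the rear finger and centred on it, with the mat ahead. I'll push the remaining ~87 mm and ease off at the end.

>>> move_arm([
  [-1, 0, 9, 0, 0],
  [-1, 0, 20, 0, 0],
  [-1, 0, 32, 0, 0],
  [-1, 0, 44, 0, 0],
  [-1, 0, 56, 0, 0],
  [-1, 0, 67, 0, 0],
  [-1, 0, 77, 0, 0],
  [-1, 0, 83, 0, 0],
])

```text
time: 8.82
position: [0.6247, -0.1007, 0.0316]
tool_rot: [0.682, 0.188, -0.681, 0.189]
ft_force: [-0.4, -0.8, 0.2]
grip_width: 0.0872
```

>>> move_arm([
  [-1, 0, 2, 0, 0],
  [-1, 0, 2, 0, 0],
  [-1, 0, -8, 0, 0],
  [-1, 0, -12, 0, 0],
  [-1, 0, -12, 0, 0],
])

```text
time: 9.23
position: [0.6155, -0.0865, 0.0313]
tool_rot: [-0.68, -0.19, 0.682, -0.189]
ft_force: [0.7, 0.6, 0.6]
grip_width: 0.0871
```

Run:
```python
from h import *
o,p=shot('wrist','w11.png');o=robot.get_obs()
for r in robot.regions_of(p,'base1'):
    print(r['p'],r['bbox'])
plan([.613+.0255*.513,-.0835-.0255*.858,.030],[.513,-.858])
```

```text
0.62 [230.5, 234.7, 304.4, 298.9]
pos [ 0.6169 -0.0877  0.0316] y [ 0.516 -0.857 -0.   ] x [-0.001  0.    -1.   ] shift [ 1.6 19.9  1.3] turn 0.17485872456943022 or -179.82514127543055 q6 0.7086793993330222 t 9.3333 F [-0.1 -0.9 -0.5]
```

View pics/w11.png

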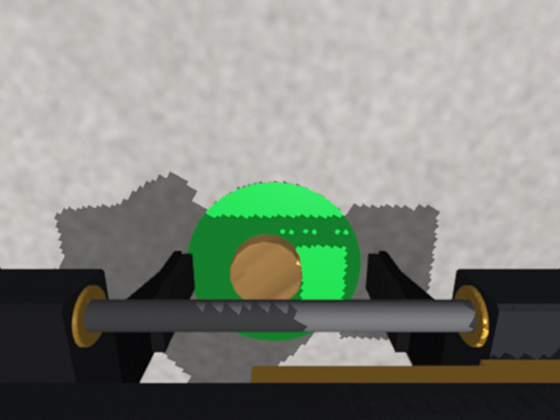

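The base is near the mat's centre, at (266,270) against a mat centre of about (275,260), and both fingers are clear of it. Lifting straight up and away to check.

>>> move_arm([
  [-1, -25, 0, 0, 0],
  [-1, -60, 0, 0, 0],
  [-1, -100, 0, 0, 0],
  [-1, -140, 0, 0, 0],
  [-1, -170, 0, 0, 0],
  [-1, -170, 0, -60, 0],
  [-1, -170, 0, -60, 0],
  [-1, -170, 0, -60, 0],
])

```text
time: 10.0
position: [0.6726, -0.056, 0.2033]
tool_rot: [0.683, 0.189, -0.679, 0.19]
ft_force: [0.0, -0.4, -0.2]
grip_width: 0.087
```

Run:
```python
from h import *
o,p=shot('wrist','w12.png');o=robot.get_obs()
for t in ['base1','green_mat']:
  for r in robot.regions_of(p,t):
    ys,xs=np.nonzero(r['pixels']);print(t,r['p'],r['bbox'],wray(o,p,xs.mean(),ys.mean(),.011 if t=='base1' else 0))
o,p=shot('side','s12.png')
for t in ['base1','green_mat','jar','bottle','truck']:
  for r in robot.regions_of(p,t):
    ys,xs=np.nonzero(r['pixels']);print(t,r['p'],r['bbox'],ray(p,xs.mean(),ys.mean(),.009 if t=='base1' else 0).round(4))
c=cv2.resize(p['image'][90:300,150:400],None,fx=2.8,fy=2.8,interpolation=cv2.INTER_CUBIC);cv2.imwrite('pics/c12.png',c[...,::-1])
print(o['position'],o['ft_force'],o['time'])
```

```text
base1 0.97 [251.1, 235.0, 290.2, 272.9] [ 0.6091 -0.0796  0.011 ]
base1 0.55 [113.9, 286.8, 130.1, 294.6] [0.4956 0.0293 0.011 ]
base1 0.47 [123.5, 286.6, 131.4, 289.4] [0.502  0.0262 0.011 ]
green_mat 0.57 [230.6, 206.8, 318.0, 291.6] [ 0.6108 -0.0843  0.    ]
base1 0.74 [227.9, 164.5, 239.3, 180.1] [ 0.6101 -0.0786  0.009 ]
base1 0.62 [251.8, 202.2, 262.9, 206.6] [ 0.5084 -0.0069  0.009 ]
base1 0.59 [316.9, 232.0, 336.0, 243.1] [0.3482 0.0024 0.009 ]
green_mat 0.7 [215.5, 161.7, 253.3, 189.2] [ 0.6118 -0.0836  0.    ]
green_mat 0.29 [244.6, 180.8, 299.7, 240.6] [ 0.4707 -0.0149  0.    ]
jar 0.75 [210.8, 246.6, 233.5, 278.2] [0.5143 0.1459 0.    ]
jar 0.54 [252.6, 203.4, 265.5, 207.9] [ 0.5105 -0.0131  0.    ]
jar 0.52 [301.5, 147.1, 320.2, 182.7] [ 0.4587 -0.1837  0.    ]
bottle 0.66 [273.7, 246.9, 294.2, 287.3] [0.3884 0.1042 0.    ]
bottle 0.29 [252.7, 200.5, 264.0, 207.0] [ 0.5118 -0.0144  0.    ]
truck 0.93 [302.2, 150.1, 320.3, 186.4] [ 0.4583 -0.1831  0.    ]
[ 0.66783189 -0.05761539  0.20088335] [-0.04188171 -0.67991488 -0.70797809] 10.15
```

View pics/w12.png

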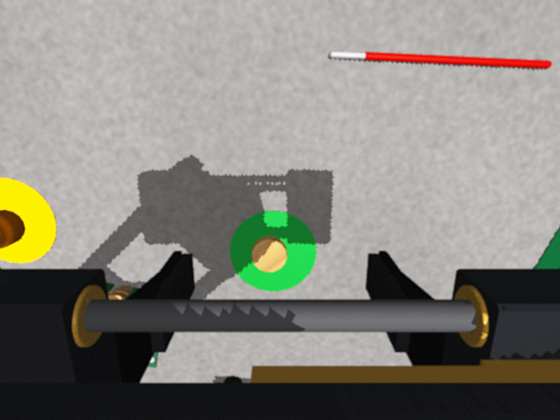

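View pics/c12.png

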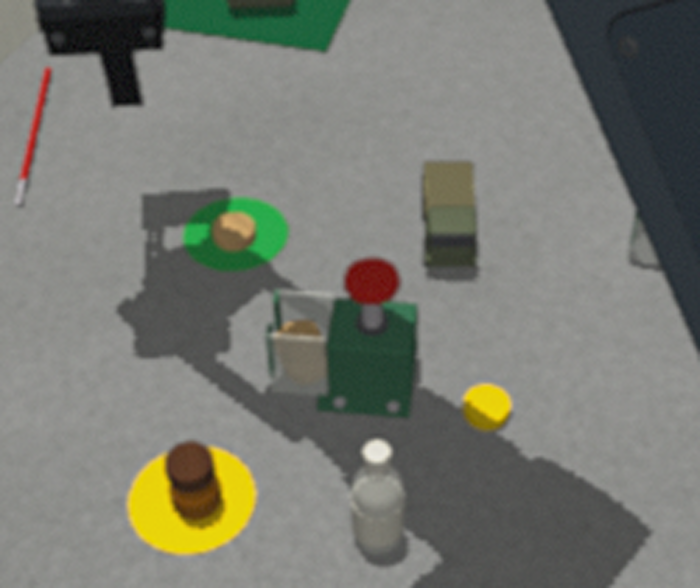

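The base lies within about 5 mm of the mat's centre. The plunger is up, the other things have not moved, and the arm is clear.

```bash
python3 -c "
from rig import robot
print(robot.hand_in())"
```

```text
the job is handed in; nothing more can be done
None
```

I pressed the plunger of the farther green dispenser home once with closed fingertips. It reached the hard stop at about 40 N, with the tips at 75 mm, and sprang back up. One base came out, and I slid it about 146 mm along the table onto the green mat with the flat face of the rear finger, without gripping or lifting it. I then backed off, raised the arm and handed the job in at about 10 s.

The last wrist and side pictures both put the base flat on the mat, about 5 mm from its centre (the limit is 28 mm). In the side picture the plunger was up and the remaining bases were in the magazine. Jar, bottle and truck were within about 2 mm of their starting positions, and the robot was touching nothing. The two cameras differed by 1–2 mm. The networks also gave some low-confidence false detections (for example a jar at the magazine), which I discarded against the pictures. No check failed.

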